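# Rock the wooden bung out of a sealed stoneware crock

## Robot

A 6-joint arm with a two-finger parallel gripper is mounted at the origin on a cart in front of the work surface, level with it; the furniture and walls round the work are solid. World frame = base frame: x ahead of the robot, y to its left, z up, the work surface at z = 0. Lengths are in mm, angles in degrees, forces in N, time in s.
With the tool pointing down it reaches from about 400 to 825 mm from the base axis. Payload 7 kg.
Tool frame: the origin (TCP) lies at the very end of the fingers, on their centre line; the grasp point (between the pads) lies 19 mm behind it; z points along the fingers, y is the line along which they close (so a half turn about z gives the same grasp; the last joint's range is limited). The gripper opens to 88 mm and grips with 3 to 60 N. Pads are 19 mm wide; open, the fingers measure 130 mm over their backs; the gripper's body (78 mm by 193 mm) begins 47 mm behind the grasp point.
Start: joints at [85.434, 20.546, 0.682, 0, -70.136, -16.507], TCP at [242.712, 629.83, 226.561] pointing down, gripper open.
Joint ranges: [-176.03, 176.03], [-82.01, 121.73], [-58.28, 71.71], [-173.87, 95.51], [-174.79, -0.11], [-173.66, 173.66]. Speed limits (degrees/s): [136.94, 136.94, 172.46, 180, 180, 180].

## Interface

Orientations are given as [roll, pitch, yaw] about the fixed x, y, z axes, in that order (R = Rz(yaw) Ry(pitch) Rx(roll)).
In Python, from cell import status, snapshot, get_calibration, ticket gives the robot as it stands.
- The arm moves only by the tool send_rows, never from a script. Its argument "motion" is a list of rows, each an object of numbers: "x", "y", "z": the shift along the tool's x, y, z in m; "yaw": the turn about the tool's z in degrees. A call has 1 to 10 rows; each row is the pose to reach, as a shift and turn from the pose commanded when the call began, along the tool's axes at that moment; what a row does not reach only later rows make up. A row lasts 1/10 s, in which the tool goes at most 50 mm and 8.59 degrees, less where a joint would pass 70% of its speed; a pose out of reach is approached as far as the arm can. A call with a gripper value outside its range is refused whole. "jaw" is the closure in counts, from 0 (fully open) to 255 (shut), set as the call begins (left out, the last holds). The fingers move at their own pace and stop on an object; "grip_force" is the grip in N (left out, the last holds). Time passes only in rows, so rows that repeat a pose let the fingers close. It gives the time, the measured TCP pose, the force, the opening and the grip force at its end, in the units of the state.
- status.state(): the state, without advancing time (a new reading comes with each control period).
- snapshot(name): name is "scene" or "top" or "wrist"; returns the picture (400x640x3 uint8, blue, green, red); there is no depth.
- get_calibration(name): a dict with "fx", "fy", "cx", "cy" (pixels), "dist_coeffs" ([k1, k2, p1, p2, k3] as OpenCV has them; the pictures are not rectified), "origin" and "attitude" of the camera in the world. Camera axes: x right, y up, looking along -z (the intrinsics and any distortion apply to the point x, -y, -z); pixel columns grow to the right and rows downward; lengths in mm; the calibration is good to about 2 mm. A picture is of the moment at which its call begins: read the wrist's pose just before it. get_calibration takes no time and is no camera call; for the wrist camera it gives the pose at the moment of the call.
- ticket.job_done(): hands the job in; it is judged then, once.
The state is a dict: "time": time; "q": joint angles; "qd": joint speeds; "joint_torque": joint torques, N m; "eef_pos": TCP position; "tcp_rot": TCP orientation; "ft_force": force on the tool from outside, world axes, zero at the start; "ft_torque": the same for the moment, N m; "grip_width": finger opening in mm; "finger_force": force on a finger pad.
Only numpy, scipy, OpenCV 4.12 (cv2) and the standard library are available. Lean on these libraries where they do the work, as an engineer would, in place of code of your own. Each camera call takes 0.05 s, during which the arm holds its last target. There are 200 camera calls.

## Task

Open the brown crock: its tapered wooden bung is stuck fast in the seal of the neck, so rock the bung from side to side by its handle until it has worked loose, then lift it out, without lifting the crock out of its stand. Stand the bung upright on the white trays and let go of it, and leave the other things where they are.

Things in the scene. Friction and masses are not known exactly. Their poses are not given: they have to be found in the camera images.
- bung: turned light-wood bung, 0.2 kg, 159 mm long, round about its z axis (up). Origin: centre of the plug's flat foot. From the foot up: tapered plug 42 mm long, sleeved in pale ribbed silicone (44 mm wide at the foot, 62 at the top), flange 84 mm wide from 42 to 54 mm, handle 28 mm wide from 56 to 125 mm, knob 40 mm wide from 128 to 154 mm. At the start its foot is 29 or 35 mm under the crock's rim
- bung_knob (a point): centre of the knob on the bung, 140 mm above the foot. 8 to 18 N sideways here, either way, tips the seated bung about the seal by 0.12 to 0.15 rad (the knob moves 13 to 17 mm) and draws the ribs of one side up through the seal, where they stay; tipping it the other way brings up the other side. It climbs about 5 mm a tilt, ever more easily, and is loose once its foot is some 14 mm under the rim
- seal_ring (a point): centre of the pale silicone seal in the crock's neck, 5 mm under the rim: an elastic ring that grips the plug all round between two ribs, at first 24 or 30 mm above the foot; the bung can tilt any way until its flange, at first 7 or 13 mm above the rim, meets it. Drawing the stuck bung straight out takes more force than the crock weighs, so the crock comes up with it
- crock_mouth (a point): centre of the mouth of the dark brown stoneware crock, level with its rim, about 172 mm above the worktop. Mouth 78 mm wide inside, rim 100 mm outside, belly 154 mm, 188 mm over its two ears. Axes: the crock's own, z up
- crock (a joint): how far the crock (about 1.5 kg, so it comes up at a pull of 12 to 18 N) has been lifted in its stand, m; 0 = fully down. The stand, a round oak ring 192 mm wide and 42 mm high, is fixed to the worktop and keeps the crock from tipping and sliding, but not from being lifted
- white_trays: stack of white melamine trays, 176 (x) by 252 (y) by 31 mm over the rims, 0.55 kg, loose. Origin: centre of the underside; a thing set down in it rests 14 mm above the origin, on a flat 142 by 216 mm
- cup_a: white melamine cup, upside down, 74 mm wide, 64 mm high; bystander, origin under its centre
- cup_b: second white melamine cup, upside down, 74 mm wide, 64 mm high; bystander, origin under its centre
- spice_jar_green: spice jar with a green cap, 46 mm wide, 106 mm high; bystander, origin under its centre
- spice_jar_dark: spice jar with a dark cap, 44 mm wide, 105 mm high; bystander, origin under its centre
- timer: white kitchen timer with a red dial, 62 mm wide, 44 mm high; bystander, origin under its centre
- toothpick_tin: flat steel tin with a lid, 71 by 92 by 44 mm; bystander, origin under its centre

How it is judged (in metres and radians):
On the way:
1. the bung is out of the neck, clear above the rim, with the crock still down in its stand (z of bung in the frame of crock_mouth above 0.01 m and value of joint crock below 0.004 m), for 0.1 s.
At the end, for the whole second after the job is handed in: the bung stands upright (within 0.12 rad) and still on the flat of the white trays, plug down, its foot's centre within 50 mm (x) and 85 mm (y) of the trays' middle; the trays lie flat and the crock is fully down in its stand (x of bung in the frame of white_trays between -0.05 and 0.05 m and y of bung in the frame of white_trays between -0.085 and 0.085 m and z of bung in the frame of white_trays between 0.008 and 0.02 m and angle between bung's own z axis and vertical below 0.12 rad and linear speed of bung below 0.02 m/s and angle between white_trays's own z axis and vertical below 0.05 rad and value of joint crock below 0.004 m); the robot touches nothing.
It fails at once if the crock is lifted more than 10 mm in its stand (value of joint crock above 0.01 m).
It fails at once if one of the cups, spice jars, the timer or the tin is moved by more than 30 mm (distance of any of cup_a, cup_b, spice_jar_green, spice_jar_dark, timer, toothpick_tin from where it was at the start of the episode above 0.03 m).
It also fails if it takes over 51 s, if anything falls off the work surface, if the arm or the gripper's body presses on something with over 40 N, if the wrist force passes 120 N, or if a joint passes its speed limit or range.

## Working session

There is one attempt and no reset: what is moved stays moved. The work goes in short steps, Python scripts to look and compute and a tool call to move; the robot and the scene stay as the last step left them, time stands still between calls to the robot, and variables do not carry over. Pictures are saved under pics/ and viewed, at most 10 in all, crops included, and the job is handed in when it is done.

Besides the shell and the picture viewer there is one more tool, called after "Emit:" as name([rows], argument=value, ...), one row to a line, values as JSON. send_rows: Moves the arm, as the interface text tells. Its arguments: {"type":"object","properties":{"motion":{"type":"array","items":{"type":"object","properties":{"x":{"type":"number"},"y":{"type":"number"},"z":{"type":"number"},"yaw":{"type":"number"}}}},"jaw":{"type":"number"},"grip_force":{"type":"number"}},"required":["motion"]}

```bash
mkdir -p pics
cat > h.py <<'E'
import numpy as np, cv2
from cell import status, snapshot, get_calibration, ticket
from scipy.spatial.transform import Rotation as Rt
def R(rpy): return Rt.from_euler('xyz',rpy,degrees=True).as_matrix()
def ray(c,uv):
    K=np.array([[c['fx'],0,c['cx']],[0,c['fy'],c['cy']],[0,0,1.]])
    p=cv2.undistortPoints(np.array([[uv]],float),K,np.array(c['dist_coeffs'],float))[0,0]
    d=np.array([p[0],-p[1],-1.]); A=np.array(c['attitude'],float)
    M=A if A.shape==(3,3) else R(A)
    return np.array(c['origin'],float),M@d
def onz(c,uv,z):
    o,d=ray(c,uv); return o+d*(z-o[2])/d[2]
E
python3 - <<'E'
from h import *
for n in ['scene','top']:
    print(n,get_calibration(n)); cv2.imwrite(f'pics/{n}0.png',snapshot(n))
s=status.state(); print(s)
E
```

```text
scene {'fx': 444.2410790468488, 'fy': 444.2410790468488, 'cx': 322.16029246578887, 'cy': 203.65687412367356, 'dist_coeffs': array([-0.05104744,  0.        ,  0.        ,  0.        ,  0.        ]), 'origin': array([  42.23004577, -771.63413185,  628.8844818 ]), 'attitude': array([ 64.59273953,   1.32720077, -38.9218945 ])}
top {'fx': 460.96096871550003, 'fy': 460.96096871550003, 'cx': 315.82539045873864, 'cy': 198.79330505838308, 'dist_coeffs': array([-0.07697963,  0.        ,  0.        ,  0.        ,  0.        ]), 'origin': array([ 442.76037248,   -9.08660444, 1282.85641455]), 'attitude': array([  7.87817681,  -1.772404  , -91.18868192])}
{'time': 0.1, 'q': array([ 8.54346190e+01,  2.05881215e+01,  6.38809211e-01, -1.69616386e-02,
       -7.01350871e+01, -1.65074717e+01]), 'qd': array([-0.04410976, -0.08954933,  0.13492019,  0.01974093, -0.02302963,
       -0.06621568]), 'joint_torque': array([-2.00586997e-03, -5.84160411e+01,  2.93750614e+01,  7.01549426e+00,
        1.01327710e-02, -5.57149258e-05]), 'eef_pos': array([242.56616746, 629.44622933, 225.70826054]), 'tcp_rot': array([ 1.79914548e+02, -8.69481247e-03, -2.10786216e+01]), 'ft_force': array([-0.23805214,  0.49211634, -0.19126406]), 'ft_torque': array([-0.01855344, -0.01498373,  0.02785701]), 'finger_force': 0.0, 'grip_width': 87.37734864313211}
```

View pics/scene0.png

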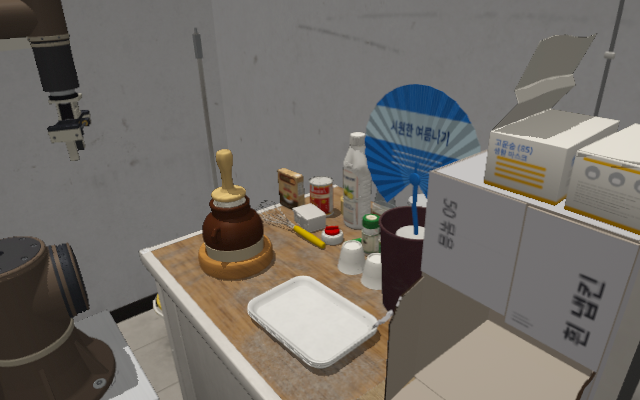

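View pics/top0.png

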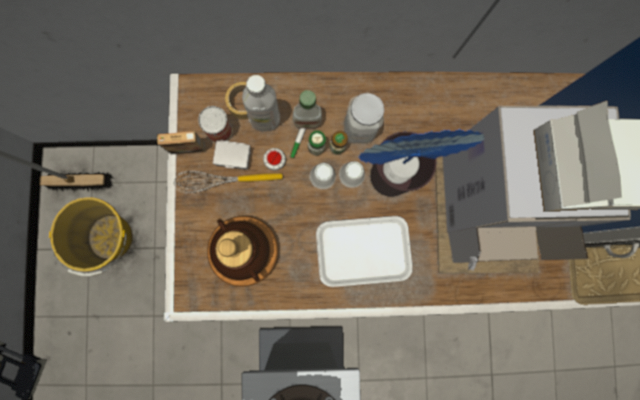

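The scene view shows the crock at about (235,225), with its knob at (225,157), and the tray at (313,320). In the top view the knob is at about (230,243) and the tray at (364,251). The cups, jars, timer and tin lie behind them.

Run:
```python
from h import *
S=cv2.imread('pics/scene0.png');T=cv2.imread('pics/top0.png')
cs,ct=get_calibration('scene'),get_calibration('top')
def blob(I,box,m):
    x0,y0,x1,y1=box; M=np.zeros_like(m);M[y0:y1,x0:x1]=m[y0:y1,x0:x1]
    n,l,st,ce=cv2.connectedComponentsWithStats(M); i=1+np.argmax(st[1:,4]); return l==i,st[i],ce[i]
hs=cv2.cvtColor(S,cv2.COLOR_BGR2HSV);ht=cv2.cvtColor(T,cv2.COLOR_BGR2HSV)
wood=lambda h:cv2.inRange(h,(10,50,110),(30,200,255))
ms,ss,c1=blob(S,(205,140,250,215),wood(hs)); print('scene bung',ss,c1)
for v in range(148,212,4):
    u=np.where(ms[v])[0]; print(v,u.min() if len(u) else None,u.max() if len(u) else None,end='; ')
mt,s2,c2=blob(T,(205,220,275,275),wood(ht)); print('\ntop bung',s2,c2)
w=cv2.inRange(ht,(0,0,170),(180,60,255)); m,s,c=blob(T,(310,205,420,295),w)
cn=max(cv2.findContours(m.astype(np.uint8),0,2)[0],key=cv2.contourArea); r=cv2.minAreaRect(cn); print('tray',s,r)
for p in [*cv2.boxPoints(r),r[0]]: print(onz(ct,p,31 ).round(1))
for n,p,z in [('cupa',(321,175),60),('cupb',(352,174),60),('fan',(420,148),250),('timer',(275,158),44),('tin',(232,154),44),('bottle',(257,85),220),('boxcorner',(450,260),200)]: print(n,onz(ct,p,z).round())
cv2.imwrite('pics/crop.png',np.hstack([cv2.resize(T[205:290,190:290],None,fx=4,fy=4,interpolation=2),cv2.resize(S[140:225,180:280],None,fx=4,fy=4,interpolation=2)]))
```

```text
scene bung [211 176  35  27 494] [227.44939271 191.69838057]
148 None None; 152 None None; 156 None None; 160 None None; 164 None None; 168 None None; 172 None None; 176 227 227; 180 222 228; 184 222 230; 188 216 244; 192 212 245; 196 212 241; 200 214 231; 204 None None; 208 None None; 
top bung [216 231  36  37 978] [232.91104294 249.24846626]
tray [ 316  216   96   71 5844] ((363.6703186035156, 250.94122314453125), (65.36304473876953, 92.888916015625), 84.98689270019531)
[550.3 -46.6  31. ]
[ 567.9 -302.1   31. ]
[ 390.2 -309.8   31. ]
[374.9 -58.3  31. ]
[ 470.2 -178.4   31. ]
cupa [676. -66.  60.]
cupb [ 677. -150.   60.]
fan [ 700. -289.  250.]
timer [728.  59.  44.]
tin [741. 177.  44.]
bottle [869.  91. 220.]
boxcorner [ 440. -361.  200.]
```

View pics/crop.png

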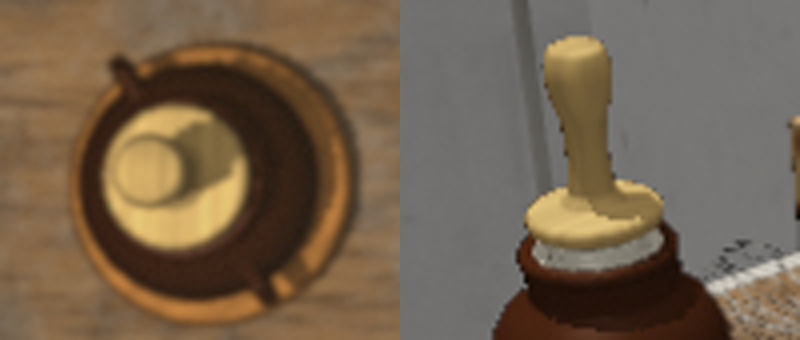

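The crop shows the knob circle in the top view centred at about (227.5,247.5) and the flange at (233.7,249.2). In the scene view the knob centre is at about (224.5,156.5).

Run:
```python
from h import *
cs,ct=get_calibration('scene'),get_calibration('top')
for a,b in [((227.5,247.5),(224.5,156.5)),((233.7,249.2),(228.5,193.5))]:
    o,d=ray(ct,a);p,e=ray(cs,b)
    t=np.linalg.lstsq(np.c_[d,-e],p-o,rcond=None)[0]; print((o+t[0]*d).round(1),(p+t[1]*e).round(1))
k=onz(ct,(227.5,247.5),280); print(k.round(1), onz(ct,(233.7,249.2),190).round(1), onz(cs,(224.5,156.5),280).round(1))
print(onz(ct,(190+215/4,205+183/4),42).round(1),'stand; ears', onz(ct,(190+123/4,205+75/4),120).round(), onz(ct,(190+265/4,205+292/4),120).round())
```

```text
[477.6 149.  287.1] [479.1 148.3 287. ]
[476.7 149.6 191.6] [478.  148.9 191.6]
[477.8 150.1 280. ] [476.8 149.8 190. ] [488.  167.1 280. ]
[476.8 144.5  42. ] stand; ears [543. 193. 120.] [407. 104. 120.]
```

Emit:
send_rows([
  {"z": -0.04},
  {"z": -0.08},
  {"z": -0.12},
  {"x": 0.02,"y": 0.018,"z": -0.125},
  {"x": 0.043,"y": 0.04,"z": -0.125},
  {"x": 0.071,"y": 0.066,"z": -0.125},
  {"x": 0.1,"y": 0.093,"z": -0.125},
  {"x": 0.13,"y": 0.12,"z": -0.125},
  {"x": 0.16,"y": 0.148,"z": -0.125},
  {"x": 0.19,"y": 0.176,"z": -0.125},
], jaw=0, grip_force=20)

```text
invalid input
```

Emit:
send_rows([
  {"x": 0.03,"y": 0.028},
  {"x": 0.06,"y": 0.056},
  {"x": 0.09,"y": 0.084},
  {"x": 0.12,"y": 0.111},
  {"x": 0.15,"y": 0.139},
  {"x": 0.175,"y": 0.163},
  {"x": 0.192,"y": 0.178},
  {"x": 0.202,"y": 0.188},
  {"x": 0.2025,"y": 0.188},
  {"x": 0.2025,"y": 0.188},
])

```text
invalid input
```

Run:
```python
from h import *
c=get_calibration('wrist'); s=status.state(); I=snapshot('wrist'); cv2.imwrite('pics/w1.png',I)
print(s['time'],s['eef_pos'].round(1),s['tcp_rot'].round(2),c['origin'].round(1),c['attitude'].round(1))
h=cv2.cvtColor(I,cv2.COLOR_BGR2HSV)
```

```text
0.1 [242.6 629.4 225.7] [ 1.7991e+02 -1.0000e-02 -2.1080e+01] [308.3 603.6 383.5] [-1.510e+01 -1.000e-01 -1.111e+02]
```

View pics/w1.png

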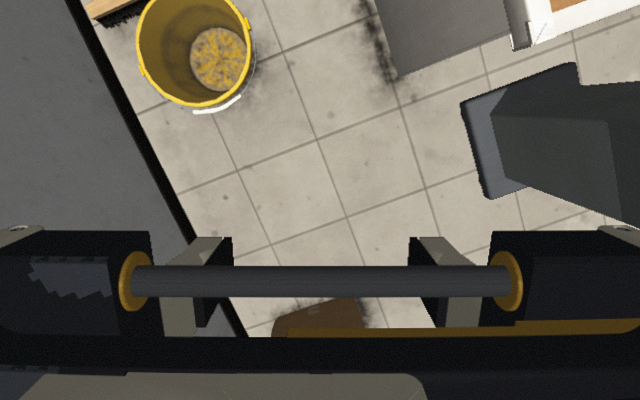

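The moves were refused, so this is just the start view, with the floor and the bucket at (195,55). Rows probably need all four numbers.

Emit:
send_rows([
  {"x": 0,"y": 0,"z": -0.04,"yaw": 0},
  {"x": 0,"y": 0,"z": -0.08,"yaw": 0},
  {"x": 0,"y": 0,"z": -0.12,"yaw": 0},
  {"x": 0.02,"y": 0.018,"z": -0.125,"yaw": 0},
  {"x": 0.043,"y": 0.04,"z": -0.125,"yaw": 0},
  {"x": 0.071,"y": 0.066,"z": -0.125,"yaw": 0},
  {"x": 0.1,"y": 0.093,"z": -0.125,"yaw": 0},
  {"x": 0.13,"y": 0.12,"z": -0.125,"yaw": 0},
  {"x": 0.16,"y": 0.148,"z": -0.125,"yaw": 0},
  {"x": 0.19,"y": 0.176,"z": -0.125,"yaw": 0},
], jaw=0, grip_force=20)

```text
time: 1.15
eef_pos: [357.0, 395.6, 351.4]
tcp_rot: [180.0, 0.0, -21.1]
ft_force: [1.1, -0.2, -0.5]
grip_width: 87.6
finger_force: 0.0
```

Emit:
send_rows([
  {"x": 0.03,"y": 0.028,"z": 0,"yaw": 0},
  {"x": 0.06,"y": 0.056,"z": 0,"yaw": 0},
  {"x": 0.09,"y": 0.084,"z": 0,"yaw": 0},
  {"x": 0.12,"y": 0.111,"z": 0,"yaw": 0},
  {"x": 0.15,"y": 0.139,"z": 0,"yaw": 0},
  {"x": 0.175,"y": 0.163,"z": 0,"yaw": 0},
  {"x": 0.192,"y": 0.178,"z": 0,"yaw": 0},
  {"x": 0.2,"y": 0.186,"z": 0,"yaw": 0},
  {"x": 0.2025,"y": 0.188,"z": 0,"yaw": 0},
  {"x": 0.2025,"y": 0.188,"z": 0,"yaw": 0},
])

```text
time: 2.15
eef_pos: [478.0, 149.2, 351.4]
tcp_rot: [180.0, 0.0, -21.1]
ft_force: [-0.6, 0.7, -0.1]
grip_width: 87.6
finger_force: 0.0
```

Run:
```python
from h import *
c=get_calibration('wrist'); s=status.state(); I=snapshot('wrist'); cv2.imwrite('pics/w2.png',I)
print(s['time'],s['eef_pos'].round(1),s['tcp_rot'].round(2),c['origin'].round(1),c['attitude'].round(1),c['fx'])
```

```text
2.15 [478.  149.2 351.4] [ 1.7999e+02  2.0000e-02 -2.1100e+01] [543.8 123.1 509.2] [ -15.1    0.  -111.2] 341.2152581270408
```

View pics/w2.png

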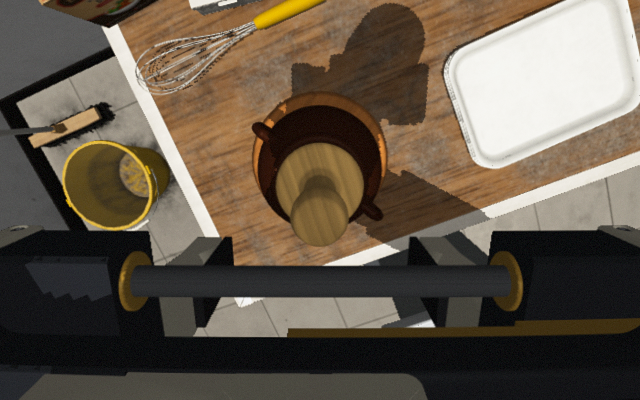

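The wrist view shows the knob at about (320,218), centred between the fingers, with the bung axis on the gripper's mid-plane. So I descend around the knob and half close.

Emit:
send_rows([
  {"x": 0,"y": 0,"z": 0.02,"yaw": 0},
  {"x": 0,"y": 0,"z": 0.05,"yaw": 0},
  {"x": 0,"y": 0,"z": 0.075,"yaw": 0},
  {"x": 0,"y": 0,"z": 0.087,"yaw": 0},
  {"x": 0,"y": 0,"z": 0.087,"yaw": 0},
])

```text
time: 2.7
eef_pos: [477.2, 149.4, 263.3]
tcp_rot: [179.9, 0.1, -21.0]
ft_force: [0.1, -0.1, 0.4]
grip_width: 87.7
finger_force: 0.0
```

Emit:
send_rows([
  {"x": 0,"y": 0,"z": 0,"yaw": 0},
  {"x": 0,"y": 0,"z": 0,"yaw": 0},
  {"x": 0,"y": 0,"z": 0,"yaw": 0},
  {"x": 0,"y": 0,"z": 0,"yaw": 0},
  {"x": 0,"y": 0,"z": 0,"yaw": 0},
  {"x": 0,"y": 0,"z": 0,"yaw": 0},
], jaw=122, grip_force=60)

```text
time: 3.3
eef_pos: [478.2, 149.0, 264.8]
tcp_rot: [-180.0, -0.0, -21.1]
ft_force: [0.4, 0.1, -0.7]
grip_width: 48.1
finger_force: 0.0
```

Emit:
send_rows([
  {"x": 0,"y": 0.003,"z": 0,"yaw": 0},
  {"x": 0,"y": 0.006,"z": 0,"yaw": 0},
  {"x": 0,"y": 0.009,"z": 0,"yaw": 0},
  {"x": 0,"y": 0.012,"z": 0,"yaw": 0},
  {"x": 0,"y": 0.014,"z": 0,"yaw": 0},
  {"x": 0,"y": 0.014,"z": 0,"yaw": 0},
])

```text
time: 3.9
eef_pos: [473.3, 136.1, 265.1]
tcp_rot: [-179.9, -0.0, -21.1]
ft_force: [0.3, 2.1, 1.4]
grip_width: 45.3
finger_force: 1.0
```

Emit:
send_rows([
  {"x": 0,"y": 0.002,"z": 0,"yaw": 0},
  {"x": 0,"y": 0.004,"z": 0,"yaw": 0},
  {"x": 0,"y": 0.004,"z": 0,"yaw": 0},
])

```text
time: 4.2
eef_pos: [472.1, 132.6, 265.1]
tcp_rot: [-179.9, -0.1, -21.1]
ft_force: [1.4, 4.3, 3.6]
grip_width: 45.4
finger_force: 1.9
```

Run:
```python
from h import *
a=snapshot('scene');b=snapshot('top')
cv2.imwrite('pics/r1.png',np.hstack([cv2.resize(b[205:290,190:290],None,fx=4,fy=4,interpolation=2),cv2.resize(a[140:225,180:280],None,fx=4,fy=4,interpolation=2)]))
```

```text
(no output)
```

View pics/r1.png

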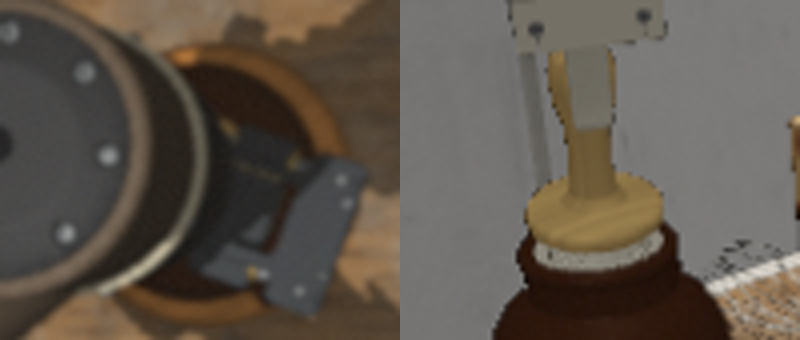

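The scene crop shows the finger against the knob, which has moved only slightly (knob now spans about 550–614, before 545–611). The bung has barely tilted, so I push further.

Emit:
send_rows([
  {"x": 0,"y": 0.002,"z": 0,"yaw": 0},
  {"x": 0,"y": 0.004,"z": 0,"yaw": 0},
  {"x": 0,"y": 0.005,"z": 0,"yaw": 0},
  {"x": 0,"y": 0.005,"z": 0,"yaw": 0},
])

```text
time: 4.7
eef_pos: [468.9, 126.7, 263.9]
tcp_rot: [179.9, 0.1, -21.1]
ft_force: [0.1, 0.2, 1.0]
grip_width: 46.1
finger_force: 0.1
```

Emit:
send_rows([
  {"x": 0,"y": 0.002,"z": 0,"yaw": 0},
  {"x": 0,"y": 0.004,"z": 0,"yaw": 0},
  {"x": 0,"y": 0.005,"z": 0,"yaw": 0},
  {"x": 0,"y": 0.005,"z": 0,"yaw": 0},
])

```text
time: 5.1
eef_pos: [467.9, 123.0, 264.4]
tcp_rot: [-180.0, 0.0, -21.1]
ft_force: [0.1, 4.6, 0.0]
grip_width: 45.4
finger_force: 2.0
```

The force built up and then dropped, so one side's ribs came through. Now I push back the other way.

Emit:
send_rows([
  {"x": 0,"y": -0.004,"z": -0.001,"yaw": 0},
  {"x": 0,"y": -0.008,"z": -0.002,"yaw": 0},
  {"x": 0,"y": -0.012,"z": -0.002,"yaw": 0},
  {"x": 0,"y": -0.016,"z": -0.002,"yaw": 0},
  {"x": 0,"y": -0.02,"z": -0.002,"yaw": 0},
  {"x": 0,"y": -0.022,"z": -0.002,"yaw": 0},
  {"x": 0,"y": -0.022,"z": -0.002,"yaw": 0},
])

```text
time: 5.8
eef_pos: [476.0, 143.8, 266.4]
tcp_rot: [180.0, 0.0, -21.1]
ft_force: [-1.0, 0.1, 0.6]
grip_width: 45.7
finger_force: 0.2
```

Emit:
send_rows([
  {"x": 0,"y": -0.003,"z": 0,"yaw": 0},
  {"x": 0,"y": -0.006,"z": 0,"yaw": 0},
  {"x": 0,"y": -0.006,"z": 0,"yaw": 0},
])

```text
time: 6.1
eef_pos: [478.2, 149.6, 266.5]
tcp_rot: [-180.0, 0.0, -21.1]
ft_force: [0.5, 0.4, -0.1]
grip_width: 45.3
finger_force: 0.0
```

Emit:
send_rows([
  {"x": 0,"y": -0.003,"z": 0,"yaw": 0},
  {"x": 0,"y": -0.006,"z": 0,"yaw": 0},
  {"x": 0,"y": -0.006,"z": 0,"yaw": 0},
])

```text
time: 6.4
eef_pos: [480.2, 154.5, 266.6]
tcp_rot: [180.0, -0.0, -21.1]
ft_force: [-1.3, -1.7, 2.5]
grip_width: 46.0
finger_force: 1.1
```

Emit:
send_rows([
  {"x": 0,"y": -0.003,"z": 0,"yaw": 0},
  {"x": 0,"y": -0.006,"z": 0,"yaw": 0},
  {"x": 0,"y": -0.006,"z": 0,"yaw": 0},
])

```text
time: 6.7
eef_pos: [482.6, 160.7, 266.5]
tcp_rot: [-180.0, -0.0, -21.1]
ft_force: [0.0, -2.3, 0.9]
grip_width: 45.9
finger_force: 0.9
```

Emit:
send_rows([
  {"x": 0,"y": -0.003,"z": 0,"yaw": 0},
  {"x": 0,"y": -0.005,"z": 0,"yaw": 0},
  {"x": 0,"y": -0.005,"z": 0,"yaw": 0},
])

```text
time: 7.0
eef_pos: [484.5, 165.7, 266.4]
tcp_rot: [-179.9, 0.0, -21.1]
ft_force: [-0.7, -0.3, -0.2]
grip_width: 45.6
finger_force: 0.2
```

Emit:
send_rows([
  {"x": 0,"y": -0.003,"z": 0,"yaw": 0},
  {"x": 0,"y": -0.005,"z": 0,"yaw": 0},
  {"x": 0,"y": -0.005,"z": 0,"yaw": 0},
])

```text
time: 7.3
eef_pos: [486.1, 169.9, 266.5]
tcp_rot: [-180.0, 0.0, -21.1]
ft_force: [-0.1, 0.3, -0.3]
grip_width: 45.8
finger_force: 0.0
```

Run:
```python
from h import *
a=snapshot('scene');b=snapshot('wrist')
cv2.imwrite('pics/r2.png',np.hstack([cv2.resize(b[100:300,200:440],None,fx=1.7,fy=1.7,interpolation=2),cv2.resize(a[140:225,180:275],None,fx=4,fy=4,interpolation=2)]))
```

```text
(no output)
```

View pics/r2.png

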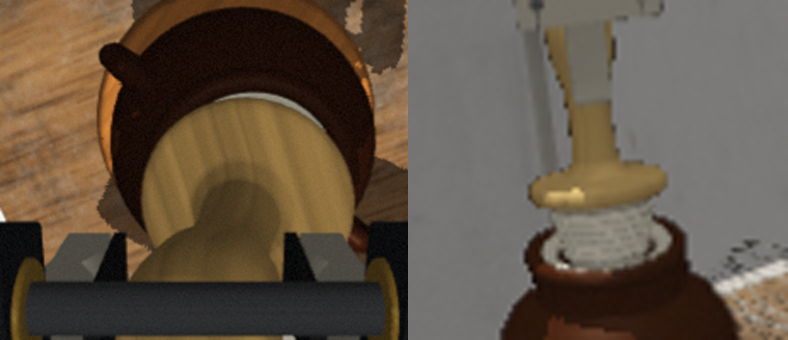

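The crops show the flange about 18 mm higher, with most of the ribbed plug showing above the rim (scene flange at about (228,187), before (228,193)). The side force is near zero, so the bung looks loose. I'll centre over it, raise to knob height and grip.

Emit:
send_rows([
  {"x": 0,"y": 0.005,"z": -0.005,"yaw": 0},
  {"x": 0,"y": 0.01,"z": -0.01,"yaw": 0},
  {"x": 0,"y": 0.014,"z": -0.015,"yaw": 0},
  {"x": 0,"y": 0.014,"z": -0.015,"yaw": 0},
])

```text
time: 7.8
eef_pos: [481.1, 156.1, 282.9]
tcp_rot: [-179.9, -0.1, -21.1]
ft_force: [0.2, 0.0, -0.2]
grip_width: 46.0
finger_force: 0.0
```

Emit:
send_rows([
  {"x": 0,"y": 0,"z": 0,"yaw": 0},
  {"x": 0,"y": 0,"z": 0,"yaw": 0},
  {"x": 0,"y": 0,"z": 0,"yaw": 0},
  {"x": 0,"y": 0,"z": 0,"yaw": 0},
  {"x": 0,"y": 0,"z": 0,"yaw": 0},
], jaw=255, grip_force=25)

```text
time: 8.3
eef_pos: [481.0, 156.5, 281.6]
tcp_rot: [180.0, -0.0, -21.1]
ft_force: [-1.3, -2.3, 2.0]
grip_width: 40.0
finger_force: 25.0
```

Emit:
send_rows([
  {"x": 0,"y": 0.002,"z": -0.001,"yaw": 0},
  {"x": 0,"y": 0.004,"z": -0.002,"yaw": 0},
  {"x": 0,"y": 0.004,"z": -0.003,"yaw": 0},
  {"x": 0,"y": 0.004,"z": -0.004,"yaw": 0},
  {"x": 0,"y": 0.004,"z": -0.004,"yaw": 0},
])

```text
time: 8.8
eef_pos: [479.6, 152.9, 285.7]
tcp_rot: [-180.0, -0.0, -21.1]
ft_force: [1.0, 1.8, -1.4]
grip_width: 39.6
finger_force: 25.0
```

Pull is only the bung's weight. Continue lifting.

Emit:
send_rows([
  {"x": 0,"y": 0,"z": -0.002,"yaw": 0},
  {"x": 0,"y": 0,"z": -0.005,"yaw": 0},
  {"x": 0,"y": 0,"z": -0.008,"yaw": 0},
  {"x": 0,"y": 0,"z": -0.011,"yaw": 0},
  {"x": 0,"y": 0,"z": -0.011,"yaw": 0},
])

```text
time: 9.3
eef_pos: [479.7, 152.7, 297.1]
tcp_rot: [-180.0, -0.0, -21.1]
ft_force: [0.4, 0.4, -1.9]
grip_width: 39.8
finger_force: 25.0
```

Emit:
send_rows([
  {"x": 0,"y": 0,"z": -0.005,"yaw": 0},
  {"x": 0,"y": 0,"z": -0.015,"yaw": 0},
  {"x": 0,"y": 0,"z": -0.03,"yaw": 0},
  {"x": 0,"y": 0,"z": -0.04,"yaw": 0},
  {"x": 0,"y": 0,"z": -0.045,"yaw": 0},
  {"x": 0,"y": 0,"z": -0.045,"yaw": 0},
])

```text
time: 9.9
eef_pos: [479.8, 153.0, 342.4]
tcp_rot: [-179.9, -0.0, -21.1]
ft_force: [0.7, -0.1, -2.5]
grip_width: 39.8
finger_force: 25.0
```

Run:
```python
from h import *
a=snapshot('scene')
cv2.imwrite('pics/l1.png',cv2.resize(a[100:280,150:390],None,fx=3,fy=3,interpolation=2))
```

```text
(no output)
```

View pics/l1.png

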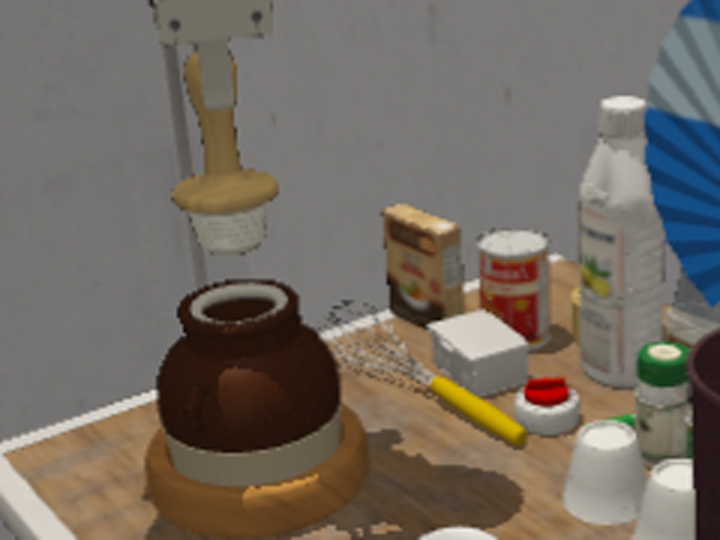

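The bung is clear of the neck and hangs nearly upright from the gripper, with its foot at about (226,180) in the full picture. The crock is down in its stand. Now I carry the bung to above the trays.

Emit:
send_rows([
  {"x": 0.005,"y": 0.014,"z": 0,"yaw": 0},
  {"x": 0.015,"y": 0.043,"z": 0,"yaw": 0},
  {"x": 0.027,"y": 0.077,"z": 0,"yaw": 0},
  {"x": 0.039,"y": 0.111,"z": 0,"yaw": 0},
  {"x": 0.051,"y": 0.145,"z": 0,"yaw": 0},
  {"x": 0.063,"y": 0.179,"z": 0,"yaw": 0},
  {"x": 0.075,"y": 0.213,"z": 0,"yaw": 0},
  {"x": 0.087,"y": 0.247,"z": 0,"yaw": 0},
  {"x": 0.096,"y": 0.273,"z": 0,"yaw": 0},
  {"x": 0.102,"y": 0.29,"z": 0,"yaw": 0},
])

```text
time: 10.95
eef_pos: [469.3, -156.8, 340.9]
tcp_rot: [180.0, 0.1, -21.2]
ft_force: [0.4, 0.7, -2.2]
grip_width: 39.9
finger_force: 25.0
```

Emit:
send_rows([
  {"x": 0.003,"y": 0.007,"z": 0.01,"yaw": 0},
  {"x": 0.004,"y": 0.01,"z": 0.04,"yaw": 0},
  {"x": 0.004,"y": 0.01,"z": 0.08,"yaw": 0},
  {"x": 0.004,"y": 0.01,"z": 0.12,"yaw": 0},
  {"x": 0.004,"y": 0.01,"z": 0.15,"yaw": 0},
  {"x": 0.004,"y": 0.01,"z": 0.16,"yaw": 0},
  {"x": 0.004,"y": 0.01,"z": 0.16,"yaw": 0},
])

```text
time: 11.65
eef_pos: [469.5, -165.2, 180.2]
tcp_rot: [179.9, 0.2, -21.1]
ft_force: [-0.5, 0.2, -1.0]
grip_width: 40.2
finger_force: 25.0
```

Run:
```python
from h import *
c=get_calibration('scene')
a=snapshot('scene'); s=status.state(); p=s['eef_pos']; print(p.round(1),s['ft_force'].round(1))
M=R(c['attitude'])
K=np.array([[c['fx'],0,c['cx']],[0,c['fy'],c['cy']],[0,0,1.]])
def pr(P):
    q=M.T@(np.array(P)-c['origin']); q=q*[1,-1,-1]
    return cv2.projectPoints(q[None],np.zeros(3),np.zeros(3),K,c['dist_coeffs'])[0][0,0]
print('pred at lift: foot z=221',pr([479.8,153,221]).round(1),' z=231',pr([479.8,153,231]).round(1))
f=pr([p[0],p[1],p[2]-121]);k=pr([p[0],p[1],p[2]+19]);print('pred foot,knob',f.round(1),k.round(1))
x0,y0=int(f[0])-90,int(f[1])-110
cv2.imwrite('pics/p1.png',cv2.resize(a[y0:y0+180,x0:x0+200],None,fx=3,fy=3,interpolation=2)); print(x0,y0)
```

```text
[ 470.7 -165.3  181.8] [ 0.1 -0.1 -0.9]
pred at lift: foot z=221 [227.  181.7]  z=231 [226.5 177.9]
pred foot,knob [305.5 298.8] [302.6 239.9]
215 188
```

View pics/p1.png

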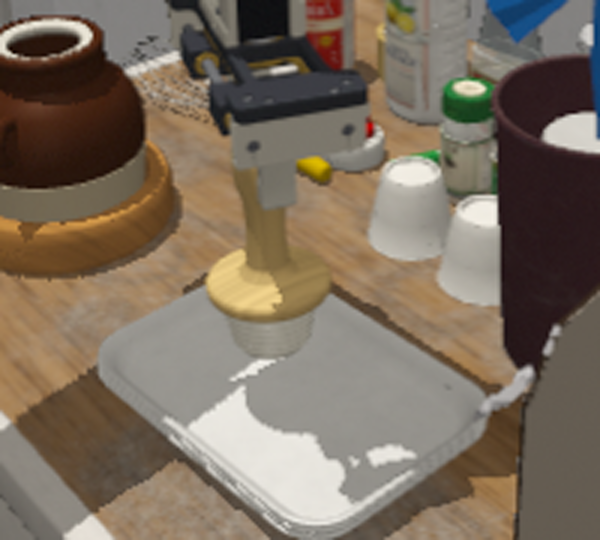

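The scene crop shows the bung upright above the tray, with its foot edge at about (305,307) in the full picture, so the foot is about 40 mm above the tray floor. I lower, the last part slowly.

Emit:
send_rows([
  {"x": 0,"y": 0,"z": 0.008,"yaw": 0},
  {"x": 0,"y": 0,"z": 0.02,"yaw": 0},
  {"x": 0,"y": 0,"z": 0.028,"yaw": 0},
  {"x": 0,"y": 0,"z": 0.033,"yaw": 0},
  {"x": 0,"y": 0,"z": 0.035,"yaw": 0},
  {"x": 0,"y": 0,"z": 0.035,"yaw": 0},
])

```text
time: 12.3
eef_pos: [470.5, -165.3, 146.3]
tcp_rot: [180.0, 0.0, -21.1]
ft_force: [0.2, 0.1, -1.8]
grip_width: 39.8
finger_force: 25.0
```

Emit:
send_rows([
  {"x": 0,"y": 0,"z": 0.001,"yaw": 0},
  {"x": 0,"y": 0,"z": 0.003,"yaw": 0},
  {"x": 0,"y": 0,"z": 0.004,"yaw": 0},
  {"x": 0,"y": 0,"z": 0.004,"yaw": 0},
])

```text
time: 12.7
eef_pos: [470.5, -165.3, 142.5]
tcp_rot: [-180.0, 0.0, -21.1]
ft_force: [-0.3, 0.0, -2.5]
grip_width: 39.8
finger_force: 25.0
```

Emit:
send_rows([
  {"x": 0,"y": 0,"z": 0.001,"yaw": 0},
  {"x": 0,"y": 0,"z": 0.002,"yaw": 0},
  {"x": 0,"y": 0,"z": 0.003,"yaw": 0},
  {"x": 0,"y": 0,"z": 0.003,"yaw": 0},
])

```text
time: 13.1
eef_pos: [470.5, -165.2, 139.4]
tcp_rot: [180.0, 0.0, -21.1]
ft_force: [-0.0, 0.5, -2.6]
grip_width: 39.4
finger_force: 25.0
```

Emit:
send_rows([
  {"x": 0,"y": 0,"z": 0.001,"yaw": 0},
  {"x": 0,"y": 0,"z": 0.002,"yaw": 0},
  {"x": 0,"y": 0,"z": 0.002,"yaw": 0},
  {"x": 0,"y": 0,"z": 0.002,"yaw": 0},
])

```text
time: 13.5
eef_pos: [470.5, -165.3, 137.5]
tcp_rot: [180.0, 0.0, -21.1]
ft_force: [-0.8, -0.2, -2.7]
grip_width: 39.9
finger_force: 25.0
```

Emit:
send_rows([
  {"x": 0,"y": 0,"z": 0.001,"yaw": 0},
  {"x": 0,"y": 0,"z": 0.002,"yaw": 0},
  {"x": 0,"y": 0,"z": 0.002,"yaw": 0},
  {"x": 0,"y": 0,"z": 0.002,"yaw": 0},
])

```text
time: 13.9
eef_pos: [471.7, -165.6, 136.8]
tcp_rot: [-180.0, -0.1, -21.0]
ft_force: [-0.5, 0.2, 6.2]
grip_width: 40.1
finger_force: 25.0
```

Emit:
send_rows([
  {"x": 0,"y": 0,"z": 0.001,"yaw": 0},
  {"x": 0,"y": 0,"z": 0.0015,"yaw": 0},
  {"x": 0,"y": 0,"z": 0.0015,"yaw": 0},
  {"x": 0,"y": 0,"z": 0.0015,"yaw": 0},
])

```text
time: 14.3
eef_pos: [472.8, -166.0, 136.6]
tcp_rot: [-180.0, -0.3, -21.0]
ft_force: [-1.6, -1.1, 14.7]
grip_width: 39.8
finger_force: 25.0
```

Contact. Ease up slightly, then release.

Emit:
send_rows([
  {"x": 0,"y": 0,"z": -0.001,"yaw": 0},
  {"x": 0,"y": 0,"z": -0.0015,"yaw": 0},
  {"x": 0,"y": 0,"z": -0.0015,"yaw": 0},
])

```text
time: 14.6
eef_pos: [471.6, -165.6, 136.7]
tcp_rot: [-180.0, -0.1, -21.0]
ft_force: [-0.9, 0.1, 7.4]
grip_width: 40.0
finger_force: 25.0
```

Emit:
send_rows([
  {"x": 0,"y": 0,"z": 0,"yaw": 0},
  {"x": 0,"y": 0,"z": 0,"yaw": 0},
  {"x": 0,"y": 0,"z": 0,"yaw": 0},
  {"x": 0,"y": 0,"z": 0,"yaw": 0},
  {"x": 0,"y": 0,"z": 0,"yaw": 0},
  {"x": 0,"y": 0,"z": 0,"yaw": 0},
  {"x": 0,"y": 0,"z": 0,"yaw": 0},
  {"x": 0,"y": 0,"z": 0,"yaw": 0},
], jaw=0)

```text
time: 15.4
eef_pos: [470.6, -165.3, 135.6]
tcp_rot: [180.0, -0.0, -21.1]
ft_force: [0.3, 0.3, -0.1]
grip_width: 87.1
finger_force: 0.0
```

Emit:
send_rows([
  {"x": 0,"y": 0,"z": -0.01,"yaw": 0},
  {"x": 0,"y": 0,"z": -0.03,"yaw": 0},
  {"x": 0,"y": 0,"z": -0.06,"yaw": 0},
  {"x": 0,"y": 0,"z": -0.1,"yaw": 0},
  {"x": 0,"y": 0,"z": -0.13,"yaw": 0},
  {"x": 0,"y": 0,"z": -0.15,"yaw": 0},
  {"x": 0,"y": 0,"z": -0.15,"yaw": 0},
  {"x": 0,"y": 0,"z": -0.15,"yaw": 0},
])

```text
time: 16.2
eef_pos: [470.5, -165.2, 286.3]
tcp_rot: [-180.0, -0.1, -21.1]
ft_force: [-0.1, -0.1, -0.0]
grip_width: 87.6
finger_force: 0.0
```

Run:
```python
from h import *
a=snapshot('scene'); s=status.state(); print(s['eef_pos'].round(1),s['ft_force'].round(1))
cv2.imwrite('pics/end.png',cv2.resize(a[120:370,160:420],None,fx=2.3,fy=2.3,interpolation=2))
```

```text
[ 470.2 -165.2  285.4] [-0.1 -0.1 -0.8]
```

View pics/end.png

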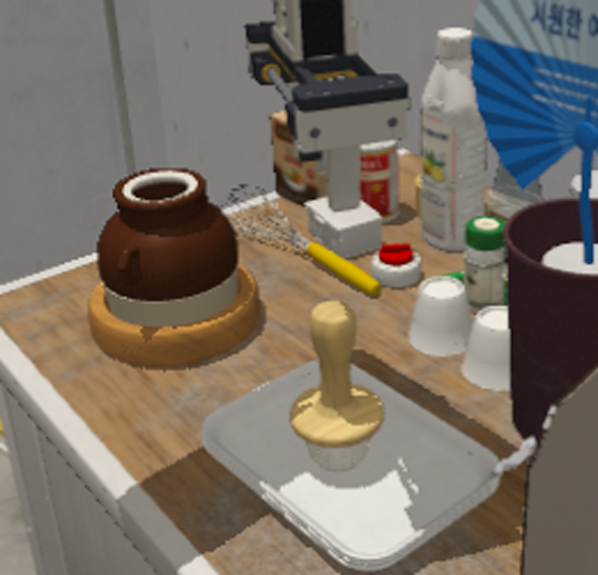

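The bung stands upright near the middle of the tray, the gripper is clear, and the crock is down in its stand.

```bash
python3 -c "
from cell import ticket
print(ticket.job_done())"
```

```text
the job is handed in; nothing more can be done
None
```

I rocked the bung loose, lifted it out with the crock still down in its stand, stood it upright on the white trays and handed the job in after about 16 s; the verdict was not shown.

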